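# Grill a small dish: stand it in the pan, slide the pan home under the grill, switch on

### The arm

A 7-joint arm with a two-finger parallel gripper is mounted at the origin on the work surface. World frame = base frame: x ahead of the robot, y to its left, z up, the work surface at z = 0. Lengths are in m, angles in rad, forces in N, time in s.
With the tool pointing down it reaches from about 0.4 to 0.85 m from the base axis. Payload 4.5 kg.
Tool frame: the origin (TCP) lies midway between the tips of the shut fingers; the grasp point (between the pads) lies 19 mm behind it; z points along the fingers, y is the line along which they close (so a half turn about z gives the same grasp; the last joint's range is limited). The gripper opens to 88 mm and grips with 3 to 60 N. Pads are 18 mm wide; open, the fingers measure 123 mm over their backs; the gripper's body (75 mm by 187 mm) begins 45 mm behind the grasp point.
Start: joints at [-1.207, 0.689, -0.195, 1.565, 0.157, 0.902, -0.215], TCP at [0.202, 0.591, 0.218] pointing down, gripper open.
Joint ranges: [-3.01, 3.01], [-0.46, 2.08], [-1.47, 1.51], [0.13, 2.56], [-1, 4.14], [0.04, 2.09], [-2.66, 2.66]. Speed limits (rad/s): [2.57, 2.57, 3.14, 3.14, 3.14, 3.14, 3.14].

### API

Orientations are given as a unit quaternion [x, y, z, w].
In Python, from plant import * gives the robot as it stands.
- The arm moves only by the tool send_rows, never from a script. Its argument "targets" is a list of rows, each a list of 2 entries, a list of its own where there are three numbers: the shift along the tool's x, y, z in units of 0.3 m (1.0 is 0.3 m), then the turn, a rotation vector about the tool's x, y, z in units of pi rad (1.0 is pi rad). A call has 1 to 12 rows; each row is the pose to reach, as a shift and turn from the pose commanded when the call began, along the tool's axes at that moment, turning the shorter way round; what a row does not reach only later rows make up. A row lasts 1/8 s, in which the tool goes at most 62.5 mm and 10.7 degrees, less where a joint would pass 70% of its speed; a pose out of reach is approached as far as the arm can. A call with a number of a shift or a turn outside -1 to 1 is refused whole. A call with a gripper value outside its range is refused whole. "fingers" is the opening, from 0 (shut) to 1 (fully open), set as the call begins (left out, the last holds). The fingers move at their own pace and stop on an object; "newtons" is the grip in N (left out, the last holds). Time passes only in rows, so rows that repeat a pose let the fingers close. It gives the time, the measured TCP pose, the force, the opening and the grip force at its end, in the units of the state.
- get_state(): the state, without advancing time (a new reading comes with each control period).
- snapshot(name): name is "scene" or "side" or "wrist"; returns a dict with "img" (480x640x3 uint8, blue, green, red), "fx", "fy", "cx", "cy" (pixels), "cam_to_world" (4x4, takes a point from camera to world coordinates); the wrist camera has in their place "T_tool_cam" (4x4, takes a point from camera to tool coordinates, whose origin is the TCP and whose axes are the flange's). Camera axes: x right, y down, z forward; pixel columns grow to the right and rows downward; lengths in m; the calibration is good to about 2 mm. The wrist camera is an equidistant fisheye: a pixel r from the principal point sees the ray r / f radians off the axis. A picture is of the moment at which its call begins: read the wrist's pose just before it. There is no depth.
- finish_job(): hands the job in; it is judged then, once.
The state is a dict: "clock": time; "q": joint angles; "qd": joint speeds; "joint_torque": joint torques, N m; "tool_pos": TCP position; "eef_rot": TCP orientation; "contact_force": force on the tool from outside, world axes, zero at the start; "moment": the same for the moment, N m; "opening": opening from 0.0 (shut) to 1.0 (fully open); "finger_force": force on a finger pad.
Only numpy, scipy, OpenCV 4.12 (cv2) and the standard library are available. Lean on these libraries where they do the work, as an engineer would, in place of code of your own. Each camera call takes 0.05 s, during which the arm holds its last target. There are 200 camera calls.

### The job

Lift the small terracotta dish off the blue trivet and set it down gently, upright, in the grill pan. Then slide the loaded pan along the counter in under the red grill, between its two rails, until it is fully home against the back, and only then push the yellow-tipped switch on top of the grill all the way over to on (away from the pan's handle). Leave the other kitchen things where they are and never tip the dish over.

Things in the scene. Friction and masses are not known exactly. Their poses are not given: they have to be found in the camera images.
- dish: open round terracotta dish, 60 mm outside diameter (54 mm at the very foot), 48 mm high, wall 4 mm, about 0.2 kg; origin at the centre of its underside, z up. It starts on the blue trivet. Grip it across its outside from above
- pan: loose grill pan, about 0.4 kg: dark steel tray 100 mm (x) by 110 mm (y), rim 14 mm high and 4 mm thick, inner floor 5 mm above the counter. Origin at the centre of the tray's underside; z up, +x the edge that enters the grill first, -x towards the pale wooden handle (18 mm wide, from x = -67 to -155 mm, 22 to 38 mm above the counter)
- pan_grip (a point): point in the pan's wooden handle to grip: 118 mm from the tray's centre towards -x, 30 mm above the counter (centre of the handle's section); axes as the pan's
- grill: red and steel counter-top grill, fixed. Origin on the counter in the middle of its bay, where the origin of the fully inserted pan belongs, the pan's axes then parallel to the grill's. -x is the open mouth, z up; the back stop is the column's face at x = +50 mm. The heater head overhangs the bay: x -60 to +150 mm, 170 mm wide, underside 70 mm, top 150 mm above the counter
- grill_mouth (a point): point on the counter at x = -105 mm, y = 0 of the grill, between the tips of its flared lead-ins (about 150 mm apart). From x = -75 to +50 mm two straight dark steel rails, 14 mm high, guide the tray: inner faces at y = +59 and -59 mm (4 mm free each side). The bay's sides are open above the rails
- switch (a joint): toggle switch on top of the grill's head: 0 = off, leaning towards the grill's mouth (-x); 1.0 rad = on, leaning to +x. Starts at or near off; stays where it is left; needs about 1 to 2 N at its tip. Its pivot is on the grill at x = +30 mm, y = 0, 172 mm above the counter
- switch_tip (a point): centre of the switch's yellow ball (26 mm diameter), 70 mm from the pivot: 233 mm above the counter and 34 mm to the mouth's side (-x) of the pivot when off, highest (242 mm) when upright, 34 mm to +x when on
- trivet: blue round ceramic trivet, 150 mm diameter, 10 mm thick, loose; origin at the centre of its underside
- mug: bystander: white mug, 76 mm diameter, 85 mm high; origin at the centre of its underside
- mill: bystander: dark wooden pepper mill, 52 mm diameter, 137 mm high; origin at the centre of its underside
- jar: bystander: amber glass jar with a steel cap, 68 mm diameter, 100 mm high; origin at the centre of its underside
Things that resemble listed ones, but are neither listed nor needed, are in the scene too. Of the things like the dish, leave any that is green, turquoise or white; of the rest the smaller one is meant.

How it is judged:
By the outcome, as a careful person would: the job done as asked, in the order asked, and still so for the second after the job is handed in, with the robot touching nothing.
It also fails if it takes over 54 s, if anything falls off the work surface, if the arm or the gripper's body presses on something with over 40 N, if the wrist force passes 120 N, or if a joint passes its speed limit or range.

## Working session

There is one attempt and no reset: what is moved stays moved. The work goes in short steps, Python scripts to look and compute and a tool call to move; the robot and the scene stay as the last step left them, time stands still between calls to the robot, and variables do not carry over. Pictures are saved under pics/ and viewed, at most 10 in all, crops included, and the job is handed in when it is done.

Besides the shell and the picture viewer there is one more tool, called as a command line: name --argument value ..., lists and objects as JSON in quotes. send_rows: Moves the arm, as the interface text tells. Its arguments: {"type":"object","properties":{"targets":{"type":"array"},"fingers":{"type":"number"},"newtons":{"type":"number"}},"required":["targets"]}

```bash
mkdir -p pics; ls
cat > h.py <<'E'
import numpy as np, cv2
from plant import *
from scipy.spatial.transform import Rotation as R
def ray_plane(s,u,v,z):
    T=np.array(s["cam_to_world"]); d=T[:3,:3]@np.array([(u-s["cx"])/s["fx"],(v-s["cy"])/s["fy"],1.]); o=T[:3,3]
    return o+d*(z-o[2])/d[2]
def proj(s,p):
    T=np.linalg.inv(np.array(s["cam_to_world"])); c=T[:3,:3]@np.array(p)+T[:3,3]
    return s["fx"]*c[0]/c[2]+s["cx"], s["fy"]*c[1]/c[2]+s["cy"]
E
python3 - <<'E'
from h import *
import pickle
for n in ["scene","side"]:
    s=snapshot(n); cv2.imwrite(f"pics/{n}0.png",s["img"]); pickle.dump(s,open(n+".pkl","wb"))
    print(n,s["fx"],s["cx"],s["cy"],np.round(s["cam_to_world"],3).tolist())
st=get_state(); print(st["clock"],st["tool_pos"],st["eef_rot"],st["opening"])
print(np.round(R.from_quat(st["eef_rot"]).as_matrix(),3))
E
```

```text
pics
scene 565.1964832342098 314.4570500547328 240.19229842206659 [[-0.475, 0.751, -0.459, 1.139], [0.88, 0.401, -0.255, 0.412], [-0.007, -0.525, -0.851, 1.299], [0.0, 0.0, 0.0, 1.0]]
side 537.9300557200448 322.7070499610446 240.57335791716392 [[0.899, -0.2, 0.39, 0.062], [-0.438, -0.455, 0.775, -0.817], [0.022, -0.867, -0.497, 0.756], [0.0, 0.0, 0.0, 1.0]]
0.1 [0.20227507 0.59073606 0.21761397] [ 1.64147857e-01  9.86435413e-01 -8.06319125e-04 -8.01803759e-05] 0.9955415523601697
[[-0.946  0.324 -0.   ]
 [ 0.324  0.946 -0.002]
 [-0.    -0.002 -1.   ]]
```

View pics/scene0.png

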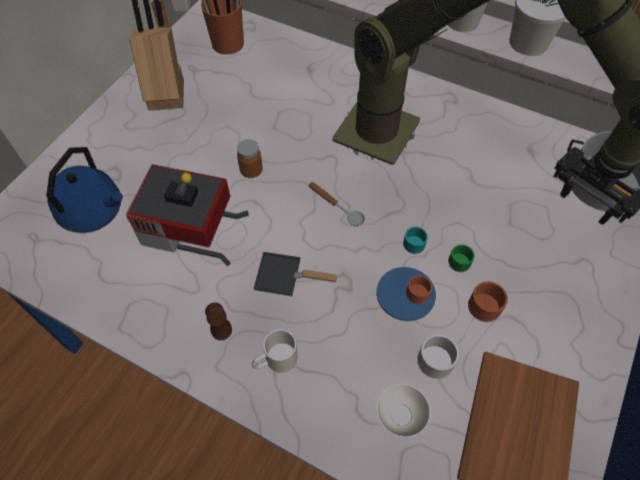

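View pics/side0.png

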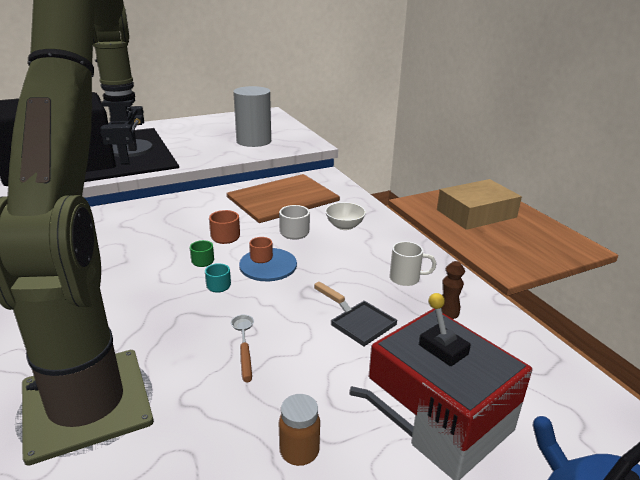

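The scene view shows the dish at (419,290) on the trivet at (406,293), the pan at (277,273) with its handle towards (335,277), and the grill at (180,205) with its tip at (186,178). The side view shows the dish at (261,250), the pan at (364,322) and the yellow tip at (436,300).

```bash
cat >> h.py <<'E'
def tri(a,ua,b,ub):
    A=[];B=[]
    for s,(u,v) in ((a,ua),(b,ub)):
        T=np.array(s["cam_to_world"]); d=T[:3,:3]@np.array([(u-s["cx"])/s["fx"],(v-s["cy"])/s["fy"],1.]); d/=np.linalg.norm(d)
        P=np.eye(3)-np.outer(d,d); A.append(P); B.append(P@T[:3,3])
    x=np.linalg.lstsq(np.vstack(A),np.hstack(B),rcond=None)[0]
    return x, np.linalg.norm(np.vstack(A)@x-np.hstack(B))
def comp(m,uv):
    n,l,st,c=cv2.connectedComponentsWithStats(m.astype(np.uint8)); 
    ys,xs=np.nonzero(m); i=np.argmin((xs-uv[0])**2+(ys-uv[1])**2); return (l==l[ys[i],xs[i]]).astype(np.uint8)
def cen(m):
    M=cv2.moments(m,True); return np.array([M["m10"]/M["m00"],M["m01"]/M["m00"]])
def poly(m,eps):
    c=max(cv2.findContours(m,0,2)[0],key=cv2.contourArea); h=cv2.convexHull(c); return cv2.approxPolyDP(h,eps,True)[:,0]
E
python3 - <<'E'
from h import *
import pickle
S={n:pickle.load(open(n+".pkl","rb")) for n in("scene","side")}
g={"scene":dict(dish=(419,290),triv=(390,300),tip=(186,178),tray=(277,273),hand=(320,276),red=(180,230)),
"side":dict(dish=(261,250),triv=(270,270),tip=(436,299),tray=(364,322),hand=(327,292),red=(390,370))}
C={}
for n,s in S.items():
    hsv=cv2.cvtColor(s["img"],cv2.COLOR_BGR2HSV); h,sa,v=[hsv[...,i].astype(int) for i in range(3)]
    ms=dict(dish=(h<14)&(sa>110)&(v>60),triv=(h>95)&(h<125)&(sa>90),tip=(h>20)&(h<34)&(sa>150),tray=(v<110)&(sa<90),hand=(h>8)&(h<22)&(sa>90)&(v>120),red=((h<6)|(h>174))&(sa>150))
    C[n]={}
    for k,m in ms.items():
        c=comp(m,g[n][k]); C[n][k]=cen(c)
        print(n,k,c.sum(),C[n][k].round(1),cv2.boundingRect(c), poly(c,3).tolist() if k in("tray","red","hand") else "")
for k in("dish","tip","tray","hand","triv"):
    x,e=tri(S["scene"],C["scene"][k],S["side"],C["side"][k]); print(k,x.round(4),round(e,4))
E
```

```text
scene dish 450 [418.9 288.7] (408, 276, 24, 27) 
scene triv 1749 [400.9 295. ] (377, 268, 58, 52) 
scene tip 82 [185.9 177.5] (181, 173, 11, 10) 
scene tray 1599 [277.4 273.7] (254, 252, 51, 45) [[263, 252], [300, 258], [304, 277], [291, 296], [254, 289]]
scene hand 143 [319.4 274.6] (303, 271, 33, 9) [[303, 274], [335, 275], [335, 279]]
scene red 1507 [196.3 221.3] (128, 179, 101, 67) [[225, 180], [228, 198], [208, 245], [167, 237], [128, 212]]
side dish 500 [260.8 249.4] (250, 237, 22, 26) 
side triv 1200 [269.2 266.3] (240, 248, 57, 33) 
side tip 180 [436.5 300.5] (429, 293, 16, 16) 
side tray 1639 [363.6 322.8] (331, 301, 66, 45) [[364, 301], [395, 319], [396, 324], [362, 345], [332, 325], [331, 320]]
side hand 169 [329.5 291.1] (315, 282, 29, 21) [[315, 284], [319, 282], [343, 298], [339, 302]]
side red 4916 [442.2 391.4] (370, 309, 162, 142) [[433, 309], [531, 368], [522, 401], [464, 450], [370, 377], [372, 345]]
dish [0.4594 0.3301 0.036 ] 0.0001
tip [ 0.5549 -0.2595  0.2366] 0.0002
tray [ 0.5748 -0.0125  0.0045] 0.0007
hand [0.5403 0.092  0.0337] 0.0004
triv [ 0.4731  0.2962 -0.0019] 0.0061
```

Run:
```python
from h import *
import pickle
S={n:pickle.load(open(n+".pkl","rb")) for n in("scene","side")}
for uv in [(433,309),(531,368),(372,345)]: print(uv,ray_plane(S["side"],*uv,.15).round(4))
for uv in [(228,179)]: print(uv,ray_plane(S["scene"],*uv,.15).round(4))
for uv in [(364,301),(396,320),(362,342),(331,320)]: print("tray side",ray_plane(S["side"],*uv,.014).round(4))
for uv in [(263,252),(300,256),(291,295),(254,288)]: print("tray scene",ray_plane(S["scene"],*uv,.014).round(4))
a=S["scene"]["img"][130:280,110:270]; b=S["side"]["img"][280:480,340:560]
cv2.imwrite("pics/crop.png",np.hstack([cv2.resize(a,(400,375),interpolation=2),cv2.resize(b,(400,375),interpolation=2)]))
```

```text
(433, 309) [ 0.6145 -0.1858  0.15  ]
(531, 368) [ 0.6659 -0.3821  0.15  ]
(372, 345) [ 0.4586 -0.226   0.15  ]
(228, 179) [ 0.4605 -0.2161  0.15  ]
tray side [0.609  0.0477 0.014 ]
tray side [ 0.6387 -0.0433  0.014 ]
tray side [ 0.5331 -0.0765  0.014 ]
tray side [0.5071 0.0162 0.014 ]
tray scene [ 0.5413 -0.0761  0.014 ]
tray scene [0.5059 0.0161 0.014 ]
tray scene [0.6159 0.0514 0.014 ]
tray scene [ 0.6431 -0.0414  0.014 ]
```

View pics/crop.png

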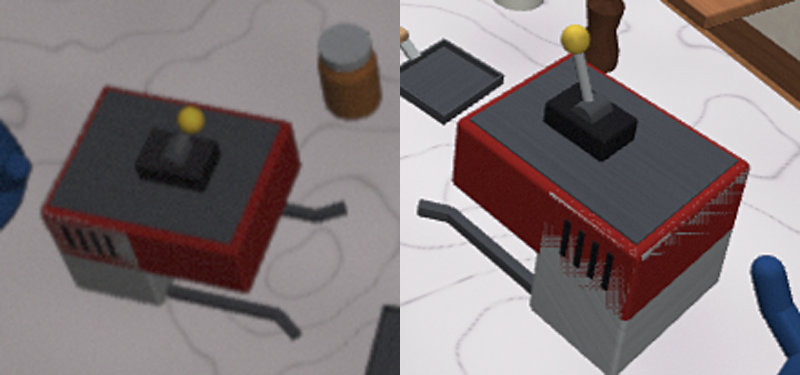

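The crop shows the head's top corners in the scene view at about (153,165), (227,179), (206,227) and (127,215). In the side view they are at (372,345), (433,309), (531,368) and (468,416).

Run:
```python
from h import *
import pickle
S={n:pickle.load(open(n+".pkl","rb")) for n in("scene","side")}
# order: mouth-a (low x), mouth-b, back-b, back-a
sc=[(227.3,178.8),(206,226.8),(127.2,214),(153.2,165.2)]
si=[(372,345),(433,309),(531,368),(467.6,416)]
def fit(loc,P):
    loc=np.array(loc);P=np.array(P)[:,:2];lc=loc.mean(0);pc=P.mean(0);a=loc-lc;b=P-pc
    th=np.arctan2((a[:,0]*b[:,1]-a[:,1]*b[:,0]).sum(),(a*b).sum());Rm=np.array([[np.cos(th),-np.sin(th)],[np.sin(th),np.cos(th)]])
    t=pc-Rm@lc;print(np.degrees(th).round(2),t.round(4),"res mm",((loc@Rm.T+t-P)*1000).round(1).tolist());return th,t
loc=[(-.06,-.085),(-.06,.085),(.15,.085),(.15,-.085)]
P1=[ray_plane(S["scene"],*u,.15) for u in sc];P2=[ray_plane(S["side"],*u,.15) for u in si]
print(np.round(P1,4).tolist(),np.round(P2,4).tolist())
fit(loc,P1);fit(loc,P2);th,t=fit(loc+loc,P1+P2)
# pan
pl=[(-.05,-.055),(-.05,.055),(.05,.055),(.05,-.055)]
Q1=[ray_plane(S["scene"],*u,.014) for u in [(300,256),(291,295),(254,288),(263,252)]]
Q2=[ray_plane(S["side"],*u,.014) for u in [(331,320),(364,301),(396,320),(362,342)]]
print("pan");fit(pl,Q1);fit(pl,Q2);fit(pl+pl,Q1+Q2)
# tip -> grill
c,s=np.cos(th),np.sin(th);Rm=np.array([[c,-s],[s,c]])
print("tip in grill",Rm.T@(np.array([.5549,-.2595])-t))
def rc(p): 
    print(p)
# mug, mill, jar approx
for n,u,z in[("scene",(281,350),.04),("scene",(221,330),.0),("scene",(251,160),.05)]: print(ray_plane(S[n],*u,z).round(3))
```

```text
[[0.4608, -0.218, 0.15], [0.6089, -0.1835, 0.15], [0.6692, -0.3766, 0.15], [0.5142, -0.4135, 0.15]] [[0.4586, -0.226, 0.15], [0.6145, -0.1858, 0.15], [0.6659, -0.3821, 0.15], [0.5065, -0.4185, 0.15]]
-74.86 [ 0.5515 -0.2544] res mm [[-7.0, -0.7], [9.0, 9.1], [3.6, -0.5], [-5.5, -8.0]]
-75.95 [ 0.5504 -0.2595] res mm [[-5.2, 4.1], [3.8, 5.2], [3.4, -2.2], [-2.1, -7.1]]
-75.41 [ 0.551  -0.2569] res mm [[-7.2, -2.3], [9.2, 6.0], [1.8, -4.1], [-7.7, -10.1], [-5.0, 5.7], [3.7, 8.4], [5.1, 1.4], [0.0, -5.0]]
pan
-71.53 [ 0.5765 -0.0125] res mm [[2.6, 1.4], [-3.0, 1.0], [1.4, -1.1], [-1.0, -1.3]]
-72.9 [ 0.572 -0.014] res mm [[-2.4, 1.4], [0.8, 2.3], [0.6, -2.2], [1.0, -1.5]]
-72.21 [ 0.5743 -0.0132] res mm [[0.7, 1.5], [-4.5, -0.2], [-1.2, -2.7], [-4.1, -1.6], [-0.5, 1.3], [2.3, 3.5], [3.3, -0.7], [4.0, -1.2]]
tip in grill [0.00346275 0.00315112]
[0.762 0.109 0.04 ]
[ 0.775 -0.057  0.   ]
[ 0.313 -0.25   0.05 ]
```

```bash
cat >> h.py <<'E'
def goto(pos,yaw):
    "shift/turn units from now to tool-down pose with tool y at yaw deg"
    st=get_state(); R0=R.from_quat(st["eef_rot"]); a=np.radians(yaw); y=np.array([np.cos(a),np.sin(a),0]); z=np.array([0,0,-1.])
    R1=R.from_matrix(np.column_stack([np.cross(y,z),y,z]))
    print("at",st["clock"],np.round(st["tool_pos"],4),"shift",(R0.inv().apply(np.array(pos)-st["tool_pos"])/.3).round(3).tolist(),"turn",((R0.inv()*R1).as_rotvec()/np.pi).round(4).tolist())
E
python3 -c "
from h import *
goto([.459,.330,.17],18)"
```

```text
at 0.1 [0.2023 0.5907 0.2176] shift [-1.091, -0.545, 0.16] turn [-0.0005, 0.0003, 0.295]
```

send_rows --targets '[[[-0.2,-0.1,0.03],[0,0,0.059]],[[-0.4,-0.2,0.06],[0,0,0.118]],[[-0.6,-0.3,0.09],[0,0,0.177]],[[-0.8,-0.4,0.12],[0,0,0.236]],[[-1,-0.5,0.16],[0,0,0.295]],[[-1,-0.545,0.16],[0,0,0.295]],[[-1,-0.545,0.16],[0,0,0.295]],[[-1,-0.545,0.16],[0,0,0.295]],[[-1,-0.545,0.16],[0,0,0.295]]]' --fingers 1 --newtons 20

```text
clock: 1.23
tool_pos: [0.4322, 0.3416, 0.1704]
eef_rot: [0.586, 0.81, 0.001, -0.001]
contact_force: [0.9, -0.4, 0.4]
opening: 1.0
finger_force: 0.0
```

```bash
cat >> h.py <<'E'
def wsnap(name):
    import pickle
    st=get_state(); s=snapshot("wrist"); T=np.eye(4); T[:3,:3]=R.from_quat(st["eef_rot"]).as_matrix(); T[:3,3]=st["tool_pos"]
    s["W"]=T@np.array(s["T_tool_cam"]); pickle.dump(s,open(name+".pkl","wb")); cv2.imwrite(f"pics/{name}.png",s["img"]); return s
def wplane(s,u,v,z):
    du,dv=u-s["cx"],v-s["cy"]; r=np.hypot(du,dv); t=r/s["fx"]; k=np.sin(t)/max(r,1e-9)
    d=s["W"][:3,:3]@np.array([du*k,dv*k,np.cos(t)]); o=s["W"][:3,3]; return o+d*(z-o[2])/d[2]
E
python3 -c "
from h import *
s=wsnap('w1'); print(s['fx'],s['cx'],s['cy'],np.round(s['W'],3).tolist())
goto([.459,.330,.17],18)"
```

```text
371.64829954431775 323.5964756397074 239.2370979119699 [[0.95, 0.298, 0.093, 0.408], [0.312, -0.909, -0.278, 0.415], [0.002, 0.293, -0.956, 0.337], [0.0, 0.0, 0.0, 1.0]]
at 1.275 [0.4323 0.3413 0.1705] shift [-0.064, 0.073, 0.001] turn [0.0001, -0.0004, 0.001]
```

View pics/w1.png

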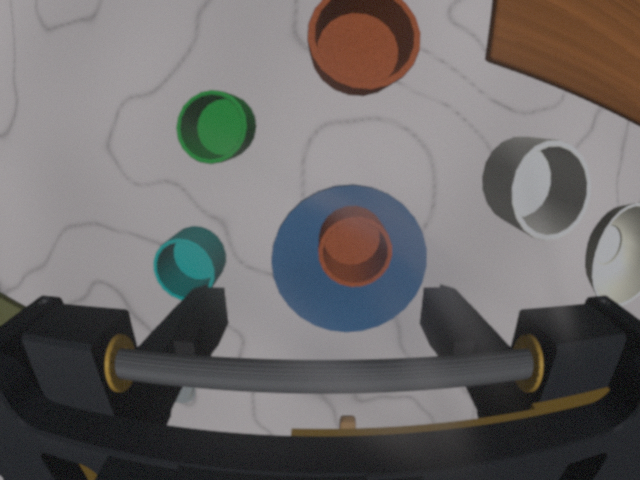

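The wrist view shows the dish's rim circle centred near (355,251) with a radius of about 36 px, between the fingers at (220,310) and (430,310).

```bash
python3 -c "
from h import *
import pickle
s=pickle.load(open('w1.pkl','rb'))
L=wplane(s,319,251,.058);Rr=wplane(s,391,251,.058);B=wplane(s,355,287,.058)
print(L,Rr,B,np.linalg.norm(L-Rr)); c=wplane(s,355,251,.058); print(c)
goto([c[0],c[1],.10],18)
goto([.459,.330,.10],18)
"
```

```text
[0.43468785 0.32330917 0.058     ] [0.48952905 0.34117916 0.058     ] [0.47252847 0.30268322 0.058     ] 0.05767922830401241
[0.46186477 0.33219738 0.058     ]
at 1.275 [0.4323 0.3413 0.1705] shift [-0.06, 0.084, 0.235] turn [0.0001, -0.0004, 0.001]
at 1.275 [0.4323 0.3413 0.1705] shift [-0.064, 0.073, 0.235] turn [0.0001, -0.0004, 0.001]
```

send_rows --targets '[[[-0.06,0.08,0.1],[0,0,0.001]],[[-0.06,0.08,0.25],[0,0,0.001]],[[-0.06,0.08,0.35],[0,0,0.001]],[[-0.06,0.08,0.43],[0,0,0.001]],[[-0.06,0.08,0.468],[0,0,0.001]],[[-0.06,0.08,0.468],[0,0,0.001]]]'

```text
clock: 2.02
tool_pos: [0.4612, 0.3303, 0.0296]
eef_rot: [0.589, 0.808, -0.0, -0.0]
contact_force: [0.7, 0.5, 0.2]
opening: 1.0
finger_force: 0.0
```

send_rows --targets '[[[0,0,0],[0,0,0]],[[0,0,0],[0,0,0]],[[0,0,0],[0,0,0]],[[0,0,0],[0,0,0]],[[0,0,0],[0,0,0]],[[0,0,0],[0,0,0]]]' --fingers 0 --newtons 15

```text
clock: 2.78
tool_pos: [0.4621, 0.3301, 0.0305]
eef_rot: [0.589, 0.808, 0.001, 0.0]
contact_force: [0.8, 0.1, 5.8]
opening: 0.667
finger_force: 15.0
```

```bash
python3 -c "
from h import *
goto([.461,.33,.12],18)
goto([.565,-.16,.30],16)
"
```

```text
at 2.775 [0.4621 0.3301 0.0305] shift [0.001, -0.003, -0.298] turn [0.0004, -0.0002, -0.001]
at 2.775 [0.4621 0.3301 0.0305] shift [-1.66, -0.172, -0.899] turn [0.0004, -0.0002, 0.0101]
```

send_rows --targets '[[[0,0,-0.06],[0,0,0]],[[0,0,-0.16],[0,0,0]],[[-0.08,0,-0.3],[0,0,0]],[[-0.2,-0.01,-0.42],[0,0,0]],[[-0.36,-0.03,-0.52],[0,0,0]],[[-0.52,-0.05,-0.62],[0,0,0.005]],[[-0.68,-0.07,-0.72],[0,0,0.01]],[[-0.84,-0.09,-0.82],[0,0,0.01]],[[-0.95,-0.1,-0.9],[0,0,0.01]],[[-1,-0.11,-0.9],[0,0,0.01]]]'

```text
clock: 4.03
tool_pos: [0.523, 0.0318, 0.3018]
eef_rot: [0.603, 0.798, 0.001, 0.002]
contact_force: [-0.2, 0.9, -2.6]
opening: 0.674
finger_force: 15.0
```

send_rows --targets '[[[-0.12,-0.01,0],[0,0,0]],[[-0.26,-0.03,0],[0,0,0]],[[-0.4,-0.04,0],[0,0,0]],[[-0.52,-0.05,0],[0,0,0]],[[-0.62,-0.06,0],[0,0,0]],[[-0.66,-0.06,0],[0,0,0]],[[-0.66,-0.06,0],[0,0,0]],[[-0.66,-0.06,0],[0,0,0]]]'

```text
clock: 5.03
tool_pos: [0.5594, -0.1588, 0.2996]
eef_rot: [0.601, 0.8, 0.0, -0.001]
contact_force: [-1.1, 1.3, -1.7]
opening: 0.67
finger_force: 15.0
```

```bash
python3 -c "
from h import *
s=wsnap('w2'); st=get_state(); print(st['clock'],st['tool_pos'],st['opening'],st['qd'].round(3) if hasattr(st['qd'],'round') else st['qd'],st['q'])"
```

```text
5.075 [ 0.5593966  -0.15898109  0.29970577] 0.6705013084223966 [ 0.001 -0.004  0.006 -0.006  0.004  0.001  0.002] [ 0.20251547  0.53809039 -0.0068965   1.5970882   0.00262524  1.00724424
  0.47764344]
```

View pics/w2.png

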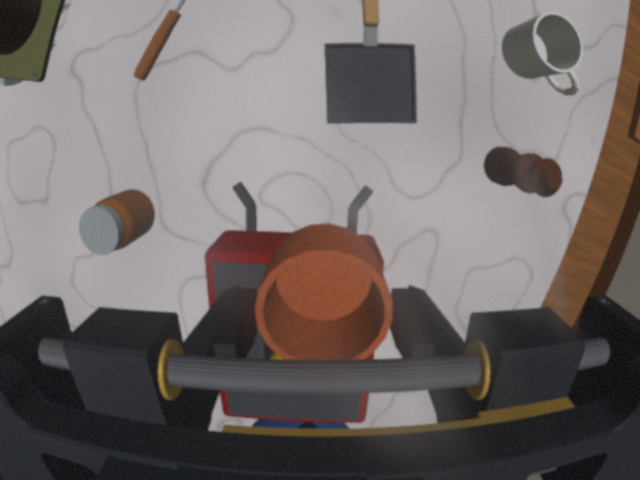

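The wrist view shows the tray's corners at about (325,44), (415,43), (417,123) and (327,124). The lead-in tips are at about (237,184) and (371,190), and the head's mouth edge is near row 233.

Run:
```python
from h import *
import pickle
s=pickle.load(open('w2.pkl','rb')); hsv=cv2.cvtColor(s["img"],cv2.COLOR_BGR2HSV); h,sa,v=[hsv[...,i].astype(int) for i in range(3)]
d=(v<115)&(sa<110)
t=comp(d,(370,85)); print("tray",t.sum(),cv2.boundingRect(t),poly(t,4).tolist(),cen(t))
for r in range(180,232,5):
    row=d[r,220:400]; e=np.flatnonzero(np.diff(row.astype(int)))+220.5
    # inner faces
    print(r,e.tolist())
red=((h<8)|(h>172))&(sa>130); cs=comp(red,(240,242)); print(cv2.boundingRect(cs))
for n,uv in {"tray c":(371,83.5)}.items(): print(n,wplane(s,*uv,.014).round(4))
for z,uvs in ((.014,[(325,44),(415,43),(417,123),(327,124)]),(.15,[(222,418),(366,420)])):
    for uv in uvs: print(z,uv,wplane(s,*uv,z).round(4))
# handle midline
hd=(h>5)&(h<25)&(sa>90); 
for r in (4,10,16,22):
    e=np.flatnonzero(hd[r,340:400])+340; print(r,e.min(),e.max(),wplane(s,(e.min()+e.max())/2,r,.038).round(4))
```

```text
tray 7100 (325, 43, 92, 80) [[413, 45], [415, 122], [328, 122], [325, 44]] [370.35309859  82.80309859]
180 []
185 [234.5, 242.5]
190 [233.5, 246.5, 360.5, 370.5]
195 [237.5, 249.5, 357.5, 369.5]
200 [240.5, 253.5, 353.5, 365.5]
205 [244.5, 255.5, 350.5, 361.5]
210 [245.5, 255.5, 348.5, 357.5]
215 [246.5, 255.5, 348.5, 356.5]
220 [245.5, 255.5, 347.5, 356.5]
225 [246.5, 255.5, 347.5, 355.5]
230 [245.5, 256.5, 298.5, 300.5, 348.5, 355.5]
(220, 232, 71, 33)
tray c [ 0.577  -0.0146  0.014 ]
0.014 (325, 44) [0.5106 0.0167 0.014 ]
0.014 (415, 43) [0.6141 0.0532 0.014 ]
0.014 (417, 123) [ 0.6451 -0.0431  0.014 ]
0.014 (327, 124) [ 0.5406 -0.0778  0.014 ]
0.15 (222, 418) [ 0.5112 -0.4242  0.15  ]
0.15 (366, 420) [ 0.6735 -0.3744  0.15  ]
4 364 376 [0.5473 0.0751 0.038 ]
10 364 376 [0.5493 0.0676 0.038 ]
16 364 377 [0.5519 0.0604 0.038 ]
22 365 376 [0.5539 0.0531 0.038 ]
```

Run:
```python
from h import *
import pickle
s=pickle.load(open('w2.pkl','rb'))
for r in (212,226):
    a=wplane(s,255.7,r,.014);b=wplane(s,348-(r>218)*.4,r,.014);print(a.round(4),b.round(4),np.linalg.norm(a-b),"mid",((a+b)/2).round(4))
a=wplane(s,242,184,.014);b=wplane(s,362,188,.014);print("tips inner",a.round(4),b.round(4),((a+b)/2).round(4))
for al in(-75,-75.6,-76):
    th=np.radians(al);n=np.array([-np.sin(th),np.cos(th)])
    for nm,p in dict(r1=[.5288,-.1652],tip=[.5549,-.2595],mid=((wplane(s,255.7,219,.014)+wplane(s,347.8,219,.014))/2)[:2]).items(): print(al,nm,(n@np.array(p)).round(4))
a=wplane(s,222,418,.15);b=wplane(s,366,420,.15);print("back yaw",np.degrees(np.arctan2(*(b-a)[1::-1]))-90, np.linalg.norm(a-b))
```

```text
[ 0.4848 -0.2068  0.014 ] [ 0.5963 -0.1748  0.014 ] 0.11595601975727376 mid [ 0.5405 -0.1908  0.014 ]
[ 0.4891 -0.2246  0.014 ] [ 0.6011 -0.1923  0.014 ] 0.11662444797991482 mid [ 0.5451 -0.2084  0.014 ]
tips inner [ 0.4594 -0.1767  0.014 ] [ 0.6039 -0.1409  0.014 ] [ 0.5317 -0.1588  0.014 ]
-75 r1 0.468
-75 tip 0.4688
-75 mid 0.4726
-75.6 r1 0.4711
-75.6 tip 0.4729
-75.6 mid 0.4761
-76 r1 0.4731
-76 tip 0.4756
-76 mid 0.4784
back yaw -72.96594485330766 0.16975673472927272
```

```bash
python3 -c "
from h import *
goto([.577,-.0128,.12],17.7)
"
```

```text
at 5.075 [ 0.5594 -0.159   0.2997] shift [0.451, 0.192, 0.6] turn [-0.0, -0.0005, -0.0084]
```

send_rows --targets '[[[0.08,0.04,0],[0,0,-0.004]],[[0.2,0.09,0.1],[0,0,-0.008]],[[0.33,0.14,0.22],[0,0,-0.008]],[[0.43,0.185,0.36],[0,0,-0.008]],[[0.451,0.192,0.48],[0,0,-0.008]],[[0.451,0.192,0.57],[0,0,-0.008]],[[0.451,0.192,0.6],[0,0,-0.008]],[[0.451,0.192,0.6],[0,0,-0.008]],[[0.451,0.192,0.6],[0,0,-0.008]]]'

```text
clock: 6.2
tool_pos: [0.5784, -0.0152, 0.1212]
eef_rot: [0.592, 0.806, 0.001, 0.001]
contact_force: [0.4, 1.5, -1.4]
opening: 0.665
finger_force: 15.0
```

Run:
```python
from h import *
s=snapshot("scene");s2=snapshot("side");cv2.imwrite("pics/p.png",np.hstack([cv2.resize(s["img"][200:330,210:350],(400,371)),cv2.resize(s2["img"][200:360,280:450],(400,371))]))
goto([.577,-.0128,.028],17.7)
```

```text
at 6.3 [ 0.5783 -0.0153  0.1211] shift [0.009, -0.002, 0.31] turn [0.0007, 0.0002, -0.0014]
```

View pics/p.png

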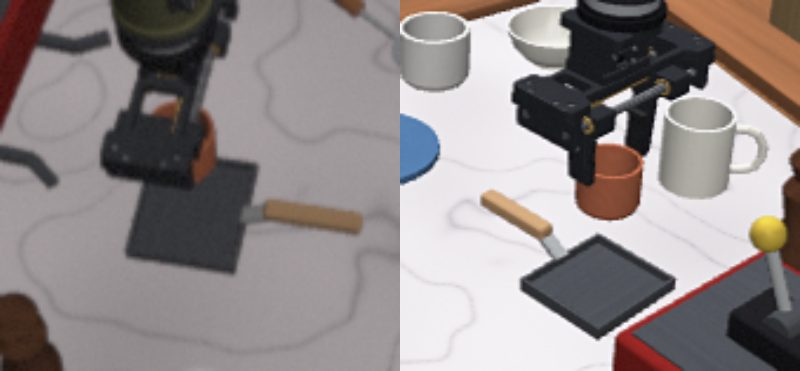

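The dish is upright in the gripper, above the pan. I'm lowering it now.

send_rows --targets '[[[0.009,-0.002,0.08],[0,0,-0.001]],[[0.009,-0.002,0.17],[0,0,-0.001]],[[0.009,-0.002,0.25],[0,0,-0.001]],[[0.009,-0.002,0.29],[0,0,-0.001]],[[0.009,-0.002,0.3],[0,0,-0.001]],[[0.009,-0.002,0.306],[0,0,-0.001]],[[0.009,-0.002,0.311],[0,0,-0.001]],[[0.009,-0.002,0.315],[0,0,-0.001]],[[0.009,-0.002,0.317],[0,0,-0.001]],[[0.009,-0.002,0.317],[0,0,-0.001]]]'

```text
clock: 7.55
tool_pos: [0.5764, -0.0129, 0.0255]
eef_rot: [0.59, 0.807, 0.0, 0.0]
contact_force: [-1.6, 0.6, 5.6]
opening: 0.671
finger_force: 15.0
```

send_rows --targets '[[[0,0,0],[0,0,0]],[[0,0,0],[0,0,0]],[[0,0,0],[0,0,0]],[[0,0,-0.05],[0,0,0]],[[0,0,-0.15],[0,0,0]],[[0,0,-0.3],[0,0,0]],[[0.05,0,-0.42],[0,0,0]],[[0.1,0,-0.45],[0,0,0]],[[0.1,0,-0.45],[0,0,0]]]' --fingers 0.9

```text
clock: 8.68
tool_pos: [0.5667, 0.0175, 0.1603]
eef_rot: [0.589, 0.808, 0.001, -0.0]
contact_force: [0.3, 0.5, -0.6]
opening: 0.901
finger_force: 0.0
```

Run:
```python
from h import *
s=wsnap("w3"); s2=snapshot("side"); cv2.imwrite("pics/q.png",np.hstack([cv2.resize(s["img"],(400,300)),cv2.resize(s2["img"][230:380,250:450],(400,300))]))
p=np.array([.5776,-.0128]); th=np.radians(-72.3); e=np.array([np.cos(th),np.sin(th)]); g=p-.118*e; print("grip",g)
goto([g[0],g[1],.15],17.7)
```

```text
grip [0.5417241  0.09961405]
at 8.775 [0.5662 0.0155 0.1589] shift [0.292, 0.008, 0.03] turn [-0.0007, -0.0, -0.0002]
```

View pics/q.png

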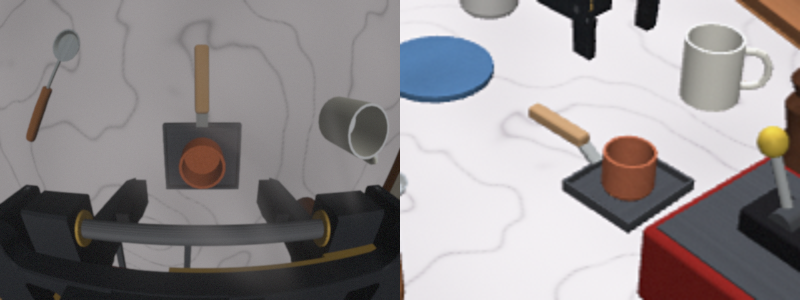

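The left picture shows the dish upright in the tray with the handle running straight up the image. The side view agrees.

Run:
```python
from h import *
import pickle
s=pickle.load(open('w3.pkl','rb')); hsv=cv2.cvtColor(s["img"],cv2.COLOR_BGR2HSV); h,sa,v=[hsv[...,i].astype(int) for i in range(3)]
hd=(h>5)&(h<25)&(sa>90)
P=[]
for r in range(84,170,12):
    e=np.flatnonzero(hd[r,290:360])+290
    if len(e): P.append(wplane(s,(e.min()+e.max())/2,r,.038)); print(r,e.min(),e.max(),P[-1].round(4))
P=np.array(P); k=np.polyfit(P[:,1],P[:,0],1); print("yaw",np.degrees(np.arctan2(-1,-k[0])), "x at y=.0996",np.polyval(k,.0996))
e=np.flatnonzero(hd[:200,323]); print("handle rows",e.min(),e.max(),wplane(s,323,e.min(),.038),wplane(s,323,e.max(),.038))
```

```text
84 313 332 [0.5321 0.1239 0.038 ]
96 313 332 [0.5349 0.115  0.038 ]
108 313 331 [0.5374 0.1059 0.038 ]
120 313 331 [0.5403 0.097  0.038 ]
132 313 332 [0.5435 0.0883 0.038 ]
144 313 332 [0.5464 0.0794 0.038 ]
156 313 332 [0.5492 0.0705 0.038 ]
168 314 332 [0.5525 0.0617 0.038 ]
yaw -71.89413671886524 x at y=.0996 0.5397781329346003
handle rows 73 178 [0.52975552 0.13232887 0.038     ] [0.55485975 0.0541647  0.038     ]
```

send_rows --targets '[[[0.1,0,0],[0,0,0]],[[0.22,0,0],[0,0,0]],[[0.285,0.004,0.1],[0,0,-0.001]],[[0.285,0.004,0.25],[0,0,-0.001]],[[0.285,0.004,0.38],[0,0,-0.001]],[[0.285,0.004,0.46],[0,0,-0.001]],[[0.285,0.004,0.493],[0,0,-0.001]],[[0.285,0.004,0.493],[0,0,-0.001]],[[0.285,0.004,0.493],[0,0,-0.001]]]' --fingers 0.6

```text
clock: 9.9
tool_pos: [0.5428, 0.0975, 0.0126]
eef_rot: [0.589, 0.808, 0.0, 0.0]
contact_force: [0.5, 0.9, -0.3]
opening: 0.604
finger_force: 0.0
```

send_rows --targets '[[[0,0,0],[0,0,0]],[[0,0,0],[0,0,0]],[[0,0,0],[0,0,0]],[[0,0,0],[0,0,0]],[[0,0,0],[0,0,0]],[[0,0,0],[0,0,0]]]' --fingers 0 --newtons 25

```text
clock: 10.65
tool_pos: [0.5419, 0.0976, 0.012]
eef_rot: [0.589, 0.808, -0.0, -0.0]
contact_force: [-0.9, -0.2, 2.7]
opening: 0.197
finger_force: 25.0
```

Run:
```python
from h import *
th=np.radians(-75.7); e=np.array([np.cos(th),np.sin(th)]); o=np.array([.558,-.2602])
for x in (-.14,-.08,-.04,0):
    g=o+(x-.118)*e; print(x); goto([g[0],g[1],.011],14.3)
st=get_state(); print(st["opening"]*88,R.from_quat(st["eef_rot"]).as_matrix()[:,1].round(4))
```

```text
-0.14
at 10.65 [0.5419 0.0976 0.012 ] shift [-0.293, -0.261, 0.003] turn [-0.0001, -0.0, 0.0196]
-0.08
at 10.65 [0.5419 0.0976 0.012 ] shift [-0.493, -0.274, 0.003] turn [-0.0001, -0.0, 0.0196]
-0.04
at 10.65 [0.5419 0.0976 0.012 ] shift [-0.626, -0.282, 0.003] turn [-0.0001, -0.0, 0.0196]
0
at 10.65 [0.5419 0.0976 0.012 ] shift [-0.759, -0.29, 0.003] turn [-0.0001, -0.0, 0.0196]
17.31900614883944 [ 9.520e-01  3.061e-01 -4.000e-04]
```

send_rows --targets '[[[-0.005,-0.01,0],[0,0,0]],[[-0.015,-0.035,0],[0,0,0.003]],[[-0.03,-0.065,0],[0,0,0.006]],[[-0.045,-0.1,0],[0,0,0.009]],[[-0.06,-0.135,0],[0,0,0.012]],[[-0.08,-0.17,0],[0,0,0.015]],[[-0.1,-0.205,0],[0,0,0.018]],[[-0.13,-0.235,0],[0,0,0.0196]],[[-0.16,-0.252,0],[0,0,0.0196]],[[-0.19,-0.255,0],[0,0,0.0196]],[[-0.21,-0.256,0],[0,0,0.0196]],[[-0.21,-0.256,0],[0,0,0.0196]]]'

```text
clock: 12.15
tool_pos: [0.4863, 0.0131, 0.0118]
eef_rot: [0.614, 0.789, -0.001, -0.001]
contact_force: [0.5, 3.5, 4.6]
opening: 0.199
finger_force: 25.0
```

Run:
```python
from h import *
s=snapshot("scene");s2=snapshot("side");cv2.imwrite("pics/r.png",np.hstack([cv2.resize(s["img"][150:330,130:330],(400,360)),cv2.resize(s2["img"][230:430,280:500],(400,364))[:360]]))
th=np.radians(-75.7); e=np.array([np.cos(th),np.sin(th)]); o=np.array([.558,-.2602])
for x in (-.14,-.08,-.04,0):
    g=o+(x-.118)*e; print(x); goto([g[0],g[1],.012],14.3)
print(get_state()["contact_force"])
```

```text
-0.14
at 12.25 [0.4863 0.0131 0.0118] shift [-0.082, 0.007, -0.001] turn [-0.0012, -0.0001, -0.0005]
-0.08
at 12.25 [0.4863 0.0131 0.0118] shift [-0.282, 0.007, -0.001] turn [-0.0012, -0.0001, -0.0005]
-0.04
at 12.25 [0.4863 0.0131 0.0118] shift [-0.415, 0.007, -0.001] turn [-0.0012, -0.0001, -0.0005]
0
at 12.25 [0.4863 0.0131 0.0118] shift [-0.549, 0.007, -0.001] turn [-0.0012, -0.0001, -0.0005]
[-0.69679842  3.33152228  4.92357393]
```

View pics/r.png

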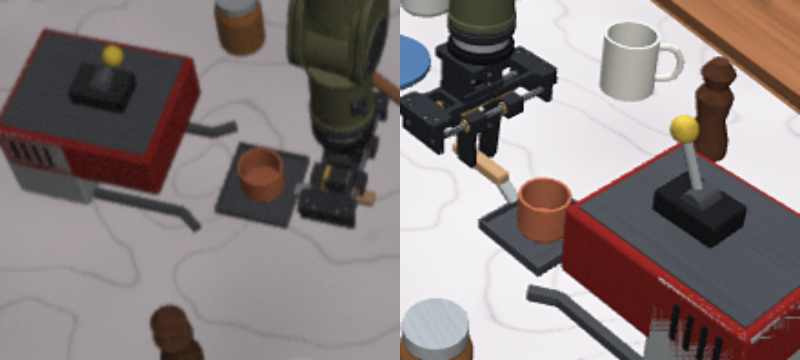

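The pan is lined up with the mouth and the dish is upright. I'm sliding it in.

send_rows --targets '[[[-0.015,0.001,0],[0,0,0]],[[-0.05,0.003,0],[0,0,0]],[[-0.09,0.006,0],[0,0,0]],[[-0.13,0.007,0],[0,0,0]],[[-0.17,0.007,0],[0,0,0]],[[-0.21,0.007,0],[0,0,0]],[[-0.24,0.007,0],[0,0,0]],[[-0.27,0.007,0],[0,0,0]],[[-0.3,0.007,0],[0,0,0]],[[-0.32,0.007,0],[0,0,0]]]'

```text
clock: 13.5
tool_pos: [0.5112, -0.0778, 0.0117]
eef_rot: [0.614, 0.789, -0.001, -0.003]
contact_force: [-2.7, 5.9, 6.5]
opening: 0.2
finger_force: 25.0
```

Run:
```python
from h import *
th=np.radians(-75.7); e=np.array([np.cos(th),np.sin(th)]); o=np.array([.558,-.2602])
for x in (-.02,0): g=o+(x-.118)*e; goto([g[0],g[1],.012],14.3)
st=get_state(); f=np.array(st["contact_force"]); print("along",f[:2]@e,"lat",f[0]*-e[1]+f[1]*e[0],f[2],st["moment"])
```

```text
at 13.5 [ 0.5112 -0.0778  0.0117] shift [-0.168, 0.001, -0.001] turn [-0.0015, -0.001, -0.0002]
at 13.5 [ 0.5112 -0.0778  0.0117] shift [-0.234, 0.001, -0.002] turn [-0.0015, -0.001, -0.0002]
along -6.438276172593895 lat -1.1784247708843856 6.50733623051916 [ 1.28993018  0.32457752 -0.0201458 ]
```

send_rows --targets '[[[-0.025,0,0],[0,0,0]],[[-0.055,0,0],[0,0,0]],[[-0.085,0,0],[0,0,0]],[[-0.115,0,0],[0,0,0]],[[-0.145,0,0],[0,0,0]],[[-0.17,0,0],[0,0,0]],[[-0.19,0,0],[0,0,0]],[[-0.205,0,0],[0,0,0]],[[-0.212,0,0],[0,0,0]],[[-0.212,0,0],[0,0,0]]]'

```text
clock: 14.75
tool_pos: [0.5267, -0.1391, 0.0116]
eef_rot: [0.614, 0.789, -0.001, -0.003]
contact_force: [-1.9, 5.2, 6.6]
opening: 0.198
finger_force: 25.0
```

send_rows --targets '[[[-0.008,0,0],[0,0,0]],[[-0.015,0,0],[0,0,0]],[[-0.022,0,0],[0,0,0]],[[-0.022,0,0],[0,0,0]]]'

```text
clock: 15.25
tool_pos: [0.5283, -0.1452, 0.0116]
eef_rot: [0.614, 0.789, -0.001, -0.003]
contact_force: [-1.4, 5.9, 7.6]
opening: 0.201
finger_force: 25.0
```

No stop felt yet, so I'll keep going in small steps.

send_rows --targets '[[[-0.007,0,0],[0,0,0]],[[-0.014,0,0],[0,0,0]],[[-0.02,0,0],[0,0,0]],[[-0.02,0,0],[0,0,0]]]'

```text
clock: 15.75
tool_pos: [0.5282, -0.1453, 0.0116]
eef_rot: [0.612, 0.791, 0.001, -0.007]
contact_force: [-3.9, 15.8, 13.1]
opening: 0.2
finger_force: 25.0
```

send_rows --targets '[[[-0.007,0,0],[0,0,0]],[[-0.014,0,0],[0,0,0]],[[-0.02,0,0],[0,0,0]],[[-0.02,0,0],[0,0,0]]]'

```text
clock: 16.25
tool_pos: [0.5283, -0.1458, 0.0114]
eef_rot: [0.611, 0.792, 0.002, -0.01]
contact_force: [-5.7, 25.2, 15.4]
opening: 0.198
finger_force: 25.1
```

The stop is reached. The measured pan origin is (0.5575,-0.2598) against (0.558,-0.2602) expected. I'm easing off and letting go.

send_rows --targets '[[[0.015,0,0],[0,0,0]],[[0.03,0,0],[0,0,0]],[[0.03,0,0],[0,0,0]]]'

```text
clock: 16.62
tool_pos: [0.5284, -0.1458, 0.0114]
eef_rot: [0.613, 0.79, -0.0, -0.004]
contact_force: [-2.4, 10.3, 7.9]
opening: 0.197
finger_force: 25.0
```

send_rows --targets '[[[0,0,0],[0,0,0]],[[0,0,0],[0,0,0]],[[0,0,0],[0,0,0]],[[0,0,0],[0,0,0]]]' --fingers 0.55

```text
clock: 17.12
tool_pos: [0.5319, -0.1499, 0.0117]
eef_rot: [0.614, 0.789, -0.0, -0.0]
contact_force: [-0.2, 0.8, -0.5]
opening: 0.551
finger_force: 0.0
```

Run:
```python
from h import *
goto([.5283,-.1453,.012],14.3)
e=np.array([.247,-.969]); p=np.array([.558,-.2602])+np.array([.969,.247])*0-.05*e; 
goto([.5257,-.1353,.33],14.3)
p=np.array([.558,-.2602])-.075*e; print(p)
```

```text
at 17.125 [ 0.5319 -0.1499  0.0117] shift [0.018, -0.008, -0.001] turn [-0.0002, 0.0001, -0.0003]
at 17.125 [ 0.5319 -0.1499  0.0117] shift [0.052, -0.009, -1.061] turn [-0.0002, 0.0001, -0.0003]
[ 0.539475 -0.187525]
```

send_rows --targets '[[[0,0,-0.04],[0,0,0]],[[0,0,-0.12],[0,0,0]],[[0.03,0,-0.25],[0,0,0]],[[0.05,0,-0.4],[0,0,0]],[[0.06,0,-0.55],[0,0,0]],[[0.06,0,-0.7],[0,0,0]],[[0.06,0,-0.8],[0,0,0]],[[0.06,0,-0.8],[0,0,0]],[[0.06,0,-0.8],[0,0,0]]]'

```text
clock: 18.25
tool_pos: [0.527, -0.1318, 0.2516]
eef_rot: [0.614, 0.79, -0.0, -0.0]
contact_force: [-0.3, 0.4, -0.3]
opening: 0.548
finger_force: 0.0
```

Run:
```python
from h import *
s=snapshot("scene");s2=snapshot("side");w=wsnap("w4");cv2.imwrite("pics/t.png",np.vstack([np.hstack([cv2.resize(s["img"][130:310,110:310],(380,290)),cv2.resize(s2["img"][230:430,280:500],(380,290))]),np.hstack([cv2.resize(w["img"],(380,290)),np.zeros((290,380,3),np.uint8)])]))
hsv=cv2.cvtColor(w["img"],cv2.COLOR_BGR2HSV); h,sa,v=[hsv[...,i].astype(int) for i in range(3)]
hd=(h>5)&(h<25)&(sa>90)
hh=comp(hd,(320,150)); c=cen(hh); print(cv2.boundingRect(hh),c,hh.sum()); x,y,ww,hgt=cv2.boundingRect(hh)
print("handle end",wplane(w,x+ww/2,y,.038),"expected",np.array([.558,-.2602])-.155*np.array([.247,-.969]))
e=np.array([.247,-.969]);o=np.array([.558,-.2602])
g=o-.065*e;goto([*g,.26],14.3); goto([*g,.222],14.3); goto([*(o+.044*e),.222],14.3)
```

```text
(316, 210, 14, 47) [321.97106691 235.71066908] 553
handle end [ 0.5278561  -0.13896469  0.038     ] expected [ 0.519715 -0.110005]
at 18.4 [ 0.5269 -0.1318  0.2508] shift [-0.224, -0.005, -0.031] turn [-0.0007, -0.0004, -0.0]
at 18.4 [ 0.5269 -0.1318  0.2508] shift [-0.224, -0.005, 0.096] turn [-0.0007, -0.0004, -0.0]
at 18.4 [ 0.5269 -0.1318  0.2508] shift [-0.587, -0.005, 0.095] turn [-0.0007, -0.0004, -0.0]
```

View pics/t.png

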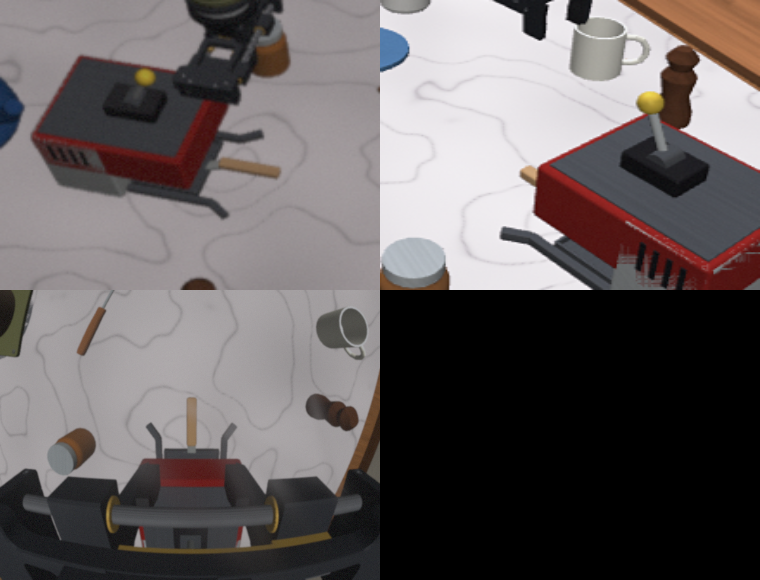

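Run:
```python
from h import *
import pickle
w=pickle.load(open("w4.pkl","rb")); im=w["img"]
e=np.array([.247,-.969]);n=np.array([.969,.247]);o=np.array([.558,-.2602])
print([im[r,322].tolist() for r in range(172,186,2)])
print("row profile at u=295:",[(r,int(im[r,295].mean())) for r in range(252,280,2)])
for u,v,z in [(322,179,.038),(322,264,.014),(275,262,.014),(362,264,.014)]:
    p=wplane(w,u,v,z)[:2]-o; print((u,v),"grill xy",(p@e).round(4),(p@n).round(4))
for u in (285,295,305,340,350,358):
    g=im[245:275,u].mean(1).astype(float); k=245.5+np.argmin(np.diff(g)); p=wplane(w,u,k,.014)[:2]-o; print(u,k,(p@e).round(4),(p@n).round(4))
```

```text
[[158, 156, 161], [168, 165, 170], [156, 156, 162], [106, 122, 138], [95, 118, 143], [100, 124, 147], [101, 125, 148]]
row profile at u=295: [(252, 167), (254, 167), (256, 167), (258, 169), (260, 163), (262, 118), (264, 59), (266, 61), (268, 67), (270, 65), (272, 69), (274, 69), (276, 64), (278, 63)]
(322, 179) grill xy -0.1576 -0.0003
(322, 264) grill xy -0.0556 -0.0005
(275, 262) grill xy -0.0579 -0.0552
(362, 264) grill xy -0.0555 0.0461
285 262.5 -0.0573 -0.0435
295 262.5 -0.0574 -0.0318
305 262.5 -0.0574 -0.0202
340 262.5 -0.0574 0.0204
350 262.5 -0.0574 0.032
358 262.5 -0.0574 0.0413
```

Run:
```python
from h import *
import pickle
w=pickle.load(open("w4.pkl","rb")); im=w["img"]; g=im.max(2)<115
e=np.array([.247,-.969]);n=np.array([.969,.247]);o=np.array([.558,-.2602])
for sl in (slice(235,275),slice(375,415)):
    sub=g[200:258,sl]; ys,xs=np.nonzero(sub); r=ys.min(); u=xs[ys==r].mean()+sl.start; p=wplane(w,u,r+200,.014)[:2]-o; print("tip",u,r+200,(p@e).round(4),(p@n).round(4))
    c=xs.min() if sl.start<300 else xs.max(); rr=ys[xs==c].mean()+200; p=wplane(w,c+sl.start,rr,.014)[:2]-o; print(" outer",c+sl.start,rr,(p@e).round(4),(p@n).round(4))
```

```text
tip 253.5 220 -0.1084 -0.0779
 outer 246 226.5 -0.1008 -0.0871
tip 390.5 221 -0.1072 0.077
 outer 397 227.0 -0.1002 0.0849
```

The tray's rear edge and handle end agree with fully home once the lower rear edge is allowed for. Next is the switch, pushed with shut fingers.

send_rows --targets '[[[0,-0.005,0],[0,0,0]],[[-0.06,-0.005,0],[0,0,0]],[[-0.13,-0.005,0.03],[0,0,0]],[[-0.19,-0.005,0.07],[0,0,0]],[[-0.224,-0.005,0.096],[0,0,0]],[[-0.224,-0.005,0.096],[0,0,0]],[[-0.224,-0.005,0.096],[0,0,0]]]' --fingers 0

```text
clock: 19.27
tool_pos: [0.543, -0.1966, 0.2231]
eef_rot: [0.613, 0.79, 0.0, -0.0]
contact_force: [0.2, 1.6, -0.2]
opening: 0.007
finger_force: 0.0
```

send_rows --targets '[[[-0.03,0,0],[0,0,0]],[[-0.06,0,0],[0,0,0]],[[-0.09,0,0],[0,0,0]],[[-0.12,0,0],[0,0,0]],[[-0.15,0,0],[0,0,0]],[[-0.18,0,0],[0,0,0]],[[-0.21,0,0],[0,0,0]],[[-0.24,0,0],[0,0,0]],[[-0.27,0,0],[0,0,0]],[[-0.3,0,0],[0,0,0]],[[-0.33,0,0],[0,0,0]],[[-0.345,0,0],[0,0,0]]]'

```text
clock: 20.78
tool_pos: [0.5682, -0.2981, 0.2222]
eef_rot: [0.614, 0.789, -0.0, -0.001]
contact_force: [0.8, 1.1, 0.1]
opening: 0.004
finger_force: 0.3
```

Run:
```python
from h import *
st=get_state();e=np.array([.247,-.969]);n=np.array([.969,.247]);o=np.array([.558,-.2602]);p=st["tool_pos"][:2]-o;f=np.array(st["contact_force"])
print("tcp grill",p@e,p@n,st["tool_pos"][2],"F along",f[:2]@e,f)
C=[]
for nm in("scene","side"):
    s=snapshot(nm); h=cv2.cvtColor(s["img"],cv2.COLOR_BGR2HSV); m=(h[...,0]>20)&(h[...,0]<34)&(h[...,1]>150)&(h[...,2]>60)
    c=comp(m,(165,185) if nm=="scene" else (460,310)); C+=[s,cen(c)]; print(nm,c.sum(),cen(c))
x,r=tri(*C);print("ball",x,r,"grill",(x[:2]-o)@e)
```

```text
tcp grill 0.039259690455638194 0.0004766575679362589 0.2221952726216503 F along -0.8962723396970554 [0.76888156 1.12093507 0.12632873]
scene 8 [163.5 176.5]
side 202 [465.67326733 318.52475248]
ball [ 0.5740939  -0.31220656  0.23071864] 0.0008181279686974576 grill 0.0543695513236865
```

send_rows --targets '[[[-0.01,0,0],[0,0,0]],[[-0.02,0,0],[0,0,0]],[[-0.03,0,0],[0,0,0]],[[-0.03,0,0],[0,0,0]]]'

```text
clock: 21.38
tool_pos: [0.5702, -0.304, 0.2228]
eef_rot: [0.613, 0.79, 0.001, -0.002]
contact_force: [-1.4, 4.0, 2.3]
opening: 0.001
finger_force: 2.5
```

send_rows --targets '[[[-0.006,0,0],[0,0,0]],[[-0.012,0,0],[0,0,0]],[[-0.018,0,0],[0,0,0]],[[-0.018,0,0],[0,0,0]]]'

```text
clock: 21.88
tool_pos: [0.5702, -0.3045, 0.2225]
eef_rot: [0.612, 0.791, 0.002, -0.006]
contact_force: [-6.0, 13.1, 6.5]
opening: 0.004
finger_force: 6.5
```

End stop felt, with force rising and no further travel. I'm backing off and up.

send_rows --targets '[[[0.04,0,0],[0,0,0]],[[0.1,0,0],[0,0,0]],[[0.18,0,-0.04],[0,0,0]],[[0.28,0,-0.15],[0,0,0]],[[0.42,0,-0.25],[0,0,0]],[[0.6,0,-0.3],[0,0,0]],[[0.78,0,-0.3],[0,0,0]],[[0.9,0,-0.3],[0,0,0]],[[0.9,0,-0.3],[0,0,0]],[[0.9,0,-0.3],[0,0,0]]]'

```text
clock: 23.12
tool_pos: [0.5056, -0.0509, 0.3138]
eef_rot: [0.614, 0.789, 0.0, 0.001]
contact_force: [0.1, 0.2, 1.2]
opening: 0.005
finger_force: 0.0
```

Run:
```python
from h import *
e=np.array([.247,-.969]);o=np.array([.558,-.2602]);C=[];I=[]
for nm in("scene","side"):
    s=snapshot(nm); I.append(s["img"]); h=cv2.cvtColor(s["img"],cv2.COLOR_BGR2HSV); m=(h[...,0]>20)&(h[...,0]<34)&(h[...,1]>150)&(h[...,2]>60)
    c=comp(m,(165,180) if nm=="scene" else (465,318)); C+=[s,cen(c)]; print(nm,c.sum(),cen(c))
x,r=tri(*C);print("ball",x,r,"grill x",(x[:2]-o)@e, "moved",(x[:2]-np.array([.5549,-.2595]))@e)
cv2.imwrite("pics/end.png",np.hstack([cv2.resize(I[0],(400,300)),cv2.resize(I[1][230:430,280:546],(400,300))])); print(get_state()["contact_force"])
```

```text
scene 81 [161.51851852 173.18518519]
side 196 [467.10204082 320.36734694]
ball [ 0.56990988 -0.32011288  0.2340756 ] 0.000875336797347895 grill x 0.06099731778293814 moved 0.06244131778293815
[ 0.51396297 -0.91149597 -0.30904637]
```

View pics/end.png

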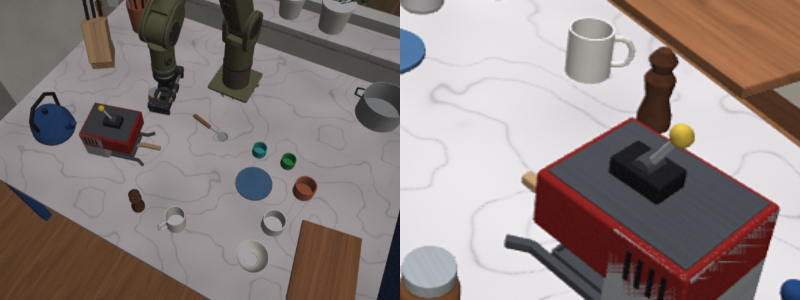

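```bash
python3 -c "
from plant import *
print(finish_job())"
```

```text
the job is handed in; nothing more can be done
None
```

The job is handed in at about 23 s: the dish went into the pan upright, the pan was pushed home until it hit solid resistance, and only then was the switch pushed over to its stop; the dish is hidden under the grill, so I last saw it upright just before the slide in.

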